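# Dip the mower engine's oil and hold the dipstick level to read

## Task

Check the oil of the small mower engine: take the wiped dipstick from the clean metal tray, push it down the engine's dipstick tube until its collar stops on the tube's mouth, then draw it right out. Finish while still holding it by its yellow grip, level and still, marked face up for reading, with its tip over the round drip pan and about a hand's breadth above it, resting on nothing. Leave the oil bottle, the brass lamp and the spanner where they stand.

Things in the scene. Friction and masses are not known exactly. Their poses are not given: they have to be found in the camera images.
- engine: Small vertical-shaft petrol engine with a red round cowl and black starter cover, fixed on a low steel stand; origin at the centre of the stand's underside on the bench. Along its own x it spans -180 to +205 mm, along y -125 to +203 mm (the tube aside). The cowl is 230 mm across and its starter cover tops out at 264 mm, the highest point. The dipstick tube leaves it towards its own -y. Its place and heading vary from run to run
- tube_mouth (a point): centre of the open upper end of the rigid steel dipstick tube (its yellow lip), 215 mm above the bench and 215 mm from the engine's origin along its -y. The point's z axis points out along the tube: away from the engine and up, 45 degrees from vertical (x is level). Straight, 25 mm outside (lip 29 mm over 14 mm), 17 mm bore, open for 180 mm below the mouth
- dip_grip (a point): centre of the dipstick's yellow grip: a block 50 mm long, 26 mm wide, 26 mm high. Axes: x along the rod towards its tip, z out of the marked face of the gauge end (up as it lies), y across. The grip runs from 25 mm behind this point to 25 mm ahead. It lies flat in the clean tray with the rod level, this point 16 mm above the bench, the tip pointing away from the robot (within about 0.5 rad of straight ahead). Whole dipstick about 70 g, balancing near the grip's front end
- dip_seat (a point): centre of the seating face of the dipstick's black collar, 31 mm ahead of the grip's centre, axes as dip_grip. The collar is a disc 26 mm across and 6 mm thick just ahead of the grip. Ahead of this face come a 13 mm spigot, 12 mm long, that enters the tube, and then the 6 mm steel rod. Fully home, this face rests on the tube's mouth
- dip_tip (a point): end of the dipstick's rod, 120 mm ahead of the collar's seating face on the same axis, axes as dip_grip. The last 32 mm is a flat blade 8 mm wide and 4 mm thick with black hatching and two red lines on its marked (+z) face only
- clean_tray: shallow bare-metal tray, 250 mm long (its x) by 150 mm wide, rim 12 mm high, floor 3 mm thick, fixed to the bench; origin at the centre of its underside. The dipstick lies near its middle. It and the drip pan may change places
- drip_pan: round black drip pan, 180 mm across at its rim, 30 mm high, floor 3 mm, fixed to the bench; origin at the centre of its underside on the bench
- oil_bottle: upright grey oil bottle with a red cap, origin at the centre of its underside, 76 mm across and 190 mm high; leave alone
- brass_lamp: small brass pedestal lamp, origin at the centre of its underside, 76 mm across and 92 mm high; leave alone
- spanner: steel spanner 170 mm long lying on the bench beyond the trays; leave alone

How it is judged:
By the outcome, as a careful person would: the job done as asked, in the order asked, and still so for the second after the job is handed in, while the arm keeps its last pose, push and grip.
It also fails if it takes over 66 s, if anything falls off the work surface, if the arm or the gripper's body presses on something with over 40 N, if the wrist force passes 120 N, or if a joint passes its speed limit or range.

## Robot

A 6-joint arm with a two-finger parallel gripper is mounted at the origin on the work surface. World frame = base frame: x ahead of the robot, y to its left, z up, the work surface at z = 0. Lengths are in m, angles in degrees, forces in N, time in s.
With the tool pointing down it reaches from about 0.35 to 0.875 m from the base axis. Payload 4.2 kg.
Tool frame: the origin (TCP) lies on the centre line of the jaws, within the pads' length; the fingertips stand 11 mm ahead of it and the grasp point (between the pads) lies 8 mm behind it; y points along the fingers, z is the direction in which the jaws open and shut, and the axes are right-handed (so a half turn about y gives the same grasp; the last joint's range is limited). The gripper opens to 87 mm and grips with 3 to 60 N. Pads are 19 mm wide; open, the fingers measure 117 mm over their backs; the gripper's body (75 mm by 190 mm) begins 51 mm behind the grasp point.
Start: joints at [85.749, 22.042, 0.453, 0, -68.411, -14.817], TCP at [0.204, 0.591, 0.234] pointing down, gripper open.
Joint ranges: [-179.83, 179.83], [-69.29, 118.12], [-61.27, 80.66], [-181.25, 117.63], [-171.15, -9.14], [-177.46, 177.46]. Speed limits (degrees/s): [159.86, 159.86, 180, 180, 180, 180].

## Interface

Orientations are given as a 3x3 rotation matrix whose columns are the frame's x, y, z axes.
In Python, from station import r, optics gives the robot as it stands. The module is installed in compiled form; this text tells all that it offers.
- The arm moves only by the tool step_arm, never from a script. Its argument "moves" is a list that holds one entry, the list of rows, each a list of 7 numbers: the turn, a rotation vector about the tool's x, y, z in rad, then the shift along the tool's x, y, z in cm, then the opening in per cent of the stroke, from 0 (shut) to 100 (fully open). A call has exactly 5 rows; each row is the pose to reach, as a shift and turn from the pose commanded when the call began, along the tool's axes at that moment; what a row does not reach only later rows make up. A row lasts 1/12 s, in which the tool goes at most 41.7 mm and 7.16 degrees, less where a joint would pass 70% of its speed; a pose out of reach is approached as far as the arm can. A call with a gripper value outside its range is refused whole. The fingers move at their own pace and stop on an object; the grip force is fixed at half the most. Time passes only in rows, so rows that repeat a pose let the fingers close, or fill a call up. It gives the time, the measured TCP pose, the force and the opening at its end, in the units of the state.
- r.sense(): the state, without advancing time (a new reading comes with each control period).
- optics.capture(name): name is "scene" or "top" or "wrist"; returns a dict with "image" (480x640x3 uint8, red, green, blue), "fov_y" (degrees; the focal length in pixels is half the picture's height over the tangent of half this angle, whatever the lens; pixels are square), "cx", "cy" (the principal point, pixels), "k1" (the pictures are not rectified: a ray, as slopes to the right and down, at radius r is drawn at 1 + k1 r^2 times it, then the intrinsics apply), "cam_to_world" (4x4, takes a point from camera to world coordinates). Camera axes: x right, y down, z forward; pixel columns grow to the right and rows downward; lengths in m; the calibration is good to about 2 mm. A picture is of the moment at which its call begins. There is no depth.
- r.finish_job(): hands the job in, once; it reports no verdict.
The state is a dict: "time_s": time; "joints": joint angles; "joint_velocities": joint speeds; "effort": joint torques, N m; "tcp_pos": TCP position; "ee_rot": TCP orientation; "wrist_force": force on the tool from outside, world axes, zero at the start; "moment": the same for the moment, N m; "gripper_width": opening from 0.0 (shut) to 1.0 (fully open).
Only numpy, scipy, OpenCV 4.12 (cv2) and the standard library are available. Lean on these libraries where they do the work, as an engineer would, in place of code of your own. Each camera call takes 0.05 s, during which the arm holds its last target.

## Working session

There is one attempt and no reset: what is moved stays moved. The work goes in short steps, Python scripts to look and compute and a tool call to move; the robot and the scene stay as the last step left them, time stands still between calls to the robot, and variables do not carry over. Pictures are saved under pics/ and viewed, and the job is handed in when it is done.

Besides the shell and the picture viewer there is one more tool, called as name(argument=value, ...) on one line, values as JSON. step_arm: Moves the arm, as the interface text tells. Its arguments: {"type":"object","properties":{"moves":{"type":"array"}},"required":["moves"]}

```bash
mkdir -p pics; ls
cat > h.py <<'E'
import numpy as np, cv2
from station import r, optics
def cap(n,save=None):
    c=optics.capture(n)
    if save: cv2.imwrite('pics/'+save+'.png',cv2.cvtColor(c['image'],cv2.COLOR_RGB2BGR))
    return c
def intr(c):
    f=240/np.tan(np.radians(c['fov_y'])/2); return f,c['cx'],c['cy'],c['k1']
def ray(c,u,v):
    f,cx,cy,k=intr(c); x,y=(u-cx)/f,(v-cy)/f; rd=np.hypot(x,y); rr=rd
    for _ in range(30): rr=rd/(1+k*rr*rr)
    s=rr/rd if rd>0 else 1
    T=np.array(c['cam_to_world']); d=T[:3,:3]@np.array([x*s,y*s,1]); return T[:3,3],d/np.linalg.norm(d)
def plane(c,u,v,z):
    o,d=ray(c,u,v); return o+d*(z-o[2])/d[2]
def tri(rs):
    A=np.zeros((3,3));b=np.zeros(3)
    for o,d in rs:
        P=np.eye(3)-np.outer(d,d);A+=P;b+=P@o
    p=np.linalg.solve(A,b); return p,[np.linalg.norm((np.eye(3)-np.outer(d,d))@(p-o)) for o,d in rs]
def proj(c,p):
    f,cx,cy,k=intr(c);T=np.array(c['cam_to_world']);q=T[:3,:3].T@(np.asarray(p)-T[:3,3]);x,y=q[:2]/q[2];s=1+k*(x*x+y*y);return np.array([cx+f*x*s,cy+f*y*s])
np.set_printoptions(precision=4,suppress=True)
E
python3 - <<'E'
from h import *
for n in ['scene','top','wrist']:
    c=cap(n,n+'0'); print(n,intr(c)); print(np.array(c['cam_to_world']))
print(r.sense())
E
```

```text
pics
scene (np.float64(472.607049778172), 320.89523998544433, 240.74861739443497, -0.05405043585624843)
[[-0.2974  0.5991 -0.7434  1.3043]
 [ 0.9547  0.193  -0.2264  0.1964]
 [ 0.0078 -0.777  -0.6294  0.718 ]
 [ 0.      0.      0.      1.    ]]
top (np.float64(506.066546643491), 314.66610841146775, 230.8141241531061, -0.03369861950766011)
[[ 0.0043 -0.9821  0.1884  0.4203]
 [-1.     -0.0039  0.0027 -0.0086]
 [-0.0019 -0.1884 -0.9821  1.1462]
 [ 0.      0.      0.      1.    ]]
wrist (np.float64(333.5590016526581), 318.694369802116, 237.43714897767663, -0.0335978373324154)
[[-0.3263 -0.8995 -0.2907  0.2852]
 [-0.9453  0.3109  0.0989  0.562 ]
 [ 0.0014  0.3071 -0.9517  0.3835]
 [ 0.      0.      0.      1.    ]]
{'time_s': 0.15, 'joints': array([ 85.7496,  22.0814,   0.4007,  -0.0199, -68.4129, -14.8164]), 'joint_velocities': array([-0.0694, -0.1732,  0.3334,  0.0353, -0.0407, -0.0042]), 'effort': array([ -0.0006, -39.1051,  18.7588,   4.2224,   0.0124,  -0.0001]), 'tcp_pos': array([0.204 , 0.5903, 0.2327]), 'ee_rot': array([[-0.9451, -0.0004, -0.3268],
       [ 0.3268, -0.0016, -0.9451],
       [-0.0001, -1.    ,  0.0017]]), 'wrist_force': array([ 0.277 ,  0.4574, -0.0983]), 'moment': array([-0.0389,  0.0394,  0.0145]), 'gripper_width': 0.9983009414141295}
```

View pics/scene0.png

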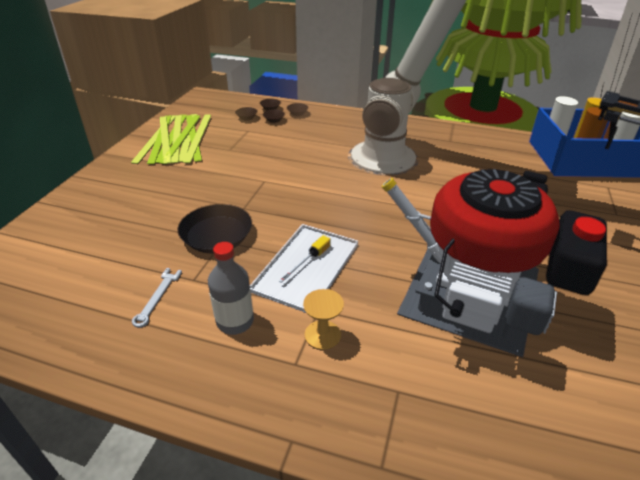

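View pics/top0.png

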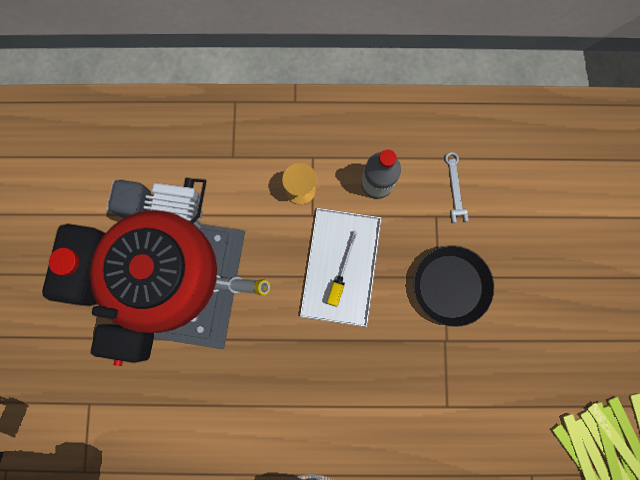

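View pics/wrist0.png

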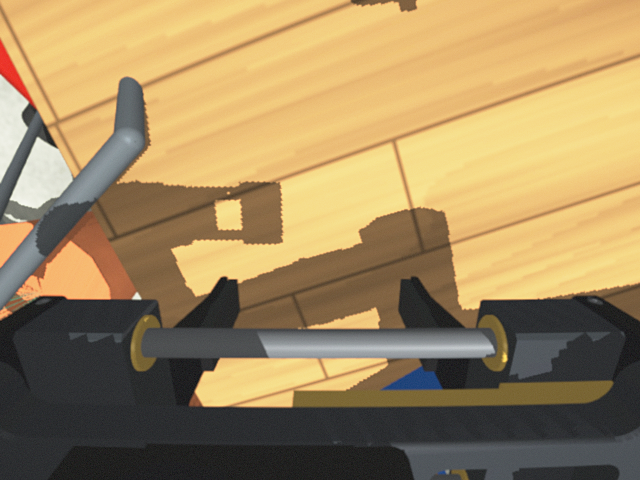

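Run:
```python
from h import *
s=cv2.imread('pics/scene0.png');t=cv2.imread('pics/top0.png')
def z(im,x,y,w,h,k): return cv2.resize(im[y:y+h,x:x+w],None,fx=k,fy=k,interpolation=cv2.INTER_NEAREST)
a=z(t,200,255,80,60,5);b=z(t,320,225,80,90,4)[:300];c=z(s,370,165,80,60,5);d=z(s,270,225,80,60,5)
b=z(t,300,225,80,90,1);b=cv2.resize(t[225:315,300:400],(333,300),interpolation=cv2.INTER_NEAREST);b=cv2.copyMakeBorder(b,0,0,0,67,0)
cv2.imwrite('pics/z0.png',np.vstack([np.hstack([a,b]),np.hstack([c,d])]))
for n,im in [('top',t),('scene',s)]:
    hsv=cv2.cvtColor(im,cv2.COLOR_BGR2HSV);m=cv2.inRange(hsv,(22,150,100),(34,255,255))
    k,l,st,ce=cv2.connectedComponentsWithStats(m)
    for i in range(1,k):
        if st[i,4]>15: print(n,st[i],ce[i])
```

```text
top [255 280  15  15 105] [260.0381 286.7429]
top [327 282  17  24 253] [334.8735 293.7352]
scene [586  98  15  10  93] [593.3226 102.129 ]
scene [179 118   9  17  19] [184.4211 125.9474]
scene [462 119   9   4  16] [466.6875 120.4375]
scene [165 150   5   6  20] [167.25 152.9 ]
scene [382 178  14  13  83] [389.1325 184.4699]
scene [312 236  18  14 137] [320.4453 242.6277]
```

View pics/z0.png

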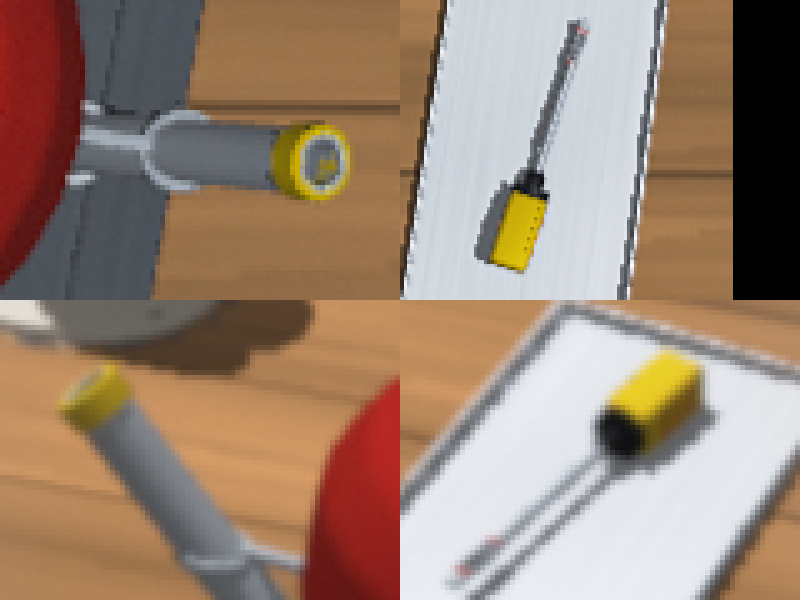

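Run:
```python
from h import *
T=cap('top');S=cap('scene')
def two(n,a,b): 
    p,e=tri([ray(T,*a),ray(S,*b)]); print(n,p,np.array(e)); return p
two('mouth',(265,287),(387.2,182))
# grip: top-face far/front etc via colour centroid; tip
two('tip',(353.8,231.5),(282.5,281.5))
print('grip plane z=.029 top centroid',plane(T,334.9,293.7,.027))
print('tip z.016',plane(T,353.5,231.5,.017),plane(S,282.5,281.5,.017))
for p in [(243,230),(224,348)]: print('plate',plane(T,*p,.01))
# tube
for a in [(265,287),(233,285)]: print('tubeaxis',ray(T,*a))
g=T['image'];hs=cv2.cvtColor(g,cv2.COLOR_RGB2HSV)
m=(hs[...,2]<75).astype(np.uint8);m[:235]=0;m[335:]=0;m[:,:395]=0;m[:,505:]=0
cs,_=cv2.findContours(m,cv2.RETR_EXTERNAL,cv2.CHAIN_APPROX_NONE);c=max(cs,key=cv2.contourArea);print('pan',cv2.fitEllipse(c),cv2.boundingRect(c))
for uv in [(453,286)]: print(plane(T,*uv,.03),plane(T,*uv,0))
for n,u,v,z in [('bottlecap',388,158,.19),('lamp',299,180,.092),('fuel',62,262,.2)]: print(n,plane(T,u,v,z))
```

```text
mouth [0.4932 0.0856 0.2164] [0.0011 0.0011]
tip [ 0.635  -0.0931  0.0188] [0.0013 0.0013]
grip plane z=.029 top centroid [ 0.4943 -0.0507  0.027 ]
tip z.016 [ 0.6357 -0.0938  0.017 ] [ 0.6331 -0.0926  0.017 ]
plate [0.6395 0.1585 0.01  ]
plate [0.3755 0.1924 0.01  ]
tubeaxis (array([ 0.4203, -0.0086,  1.1462]), array([ 0.078 ,  0.0994, -0.992 ]))
tubeaxis (array([ 0.4203, -0.0086,  1.1462]), array([ 0.0809,  0.1608, -0.9837]))
pan ((449.3334655761719, 285.6777038574219), (79.54188537597656, 88.57042694091797), 102.70541381835938) (405, 246, 89, 81)
[ 0.5117 -0.3111  0.03  ] [ 0.5142 -0.3193  0.    ]
bottlecap [ 0.7512 -0.1506  0.19  ]
lamp [0.7343 0.0286 0.092 ]
fuel [0.5396 0.4737 0.2   ]
```

step_arm(moves=[[[0, 0, 0, 0, -4, 0, 100], [0, 0, 0, 0, -8, 0, 100], [0, 0, 0, 0, -12, 0, 100], [0, 0, 0, 0, -16, 0, 100], [0, 0, 0, 0, -18, 0, 100]]])

```text
time_s: 0.67
tcp_pos: [0.2048, 0.5912, 0.4197]
ee_rot: [[-0.945, 0.003, -0.327], [0.327, 0.008, -0.945], [0.0, -1.0, -0.009]]
wrist_force: [0.1, 0.4, 1.0]
gripper_width: 1.001
```

```bash
cat > plan.py <<'E'
import numpy as np, json
from scipy.spatial.transform import Rotation as R, Slerp
# cmd.json holds commanded pose
def load(): 
    d=json.load(open('cmd.json')); return np.array(d['p']),np.array(d['R'])
def save(p,Rm): json.dump({'p':list(map(float,p)),'R':np.array(Rm).tolist()},open('cmd.json','w'))
def dipR(yaw,pitch=0):  # tool x along dip x, pitched down by pitch
    x=np.array([np.cos(yaw)*np.cos(pitch),np.sin(yaw)*np.cos(pitch),-np.sin(pitch)])
    y0=np.array([-np.sin(yaw),np.cos(yaw),0]); # dip y
    return np.column_stack([x,np.cross(y0,x),y0])
def rowsto(pt,Rt,grip,ncalls,p=None,Rm=None,show=True,axis=None):
    if p is None: p,Rm=load()
    # axis: total world rotvec override
    rv=axis if axis is not None else R.from_matrix(Rm.T@Rt).as_rotvec()
    N=5*ncalls
    for c in range(ncalls):
        P0=p+(pt-p)*(c/ncalls); R0=Rm@R.from_rotvec(rv*c/ncalls).as_matrix()
        rows=[]
        for k in range(1,6):
            f=(5*c+k)/N
            dp=R0.T@(p+(pt-p)*f-P0)*100
            w=R.from_matrix(R0.T@Rm@R.from_rotvec(rv*f).as_matrix()).as_rotvec()
            rows.append([round(float(v),3) for v in w]+[round(float(v),2) for v in dp]+[grip])
        print([rows])
    print('step cm',np.linalg.norm(pt-p)*100/N,'deg',np.degrees(np.linalg.norm(rv))/N)
def apply(row,base=None):
    p,Rm=load() if base is None else base
    q=p+Rm@np.array(row[3:6])/100; Q=Rm@R.from_rotvec(row[:3]).as_matrix(); save(q,Q); return q,Q
E
python3 - <<'E'
from plan import *
yz=np.radians(-109.068); z=np.array([np.cos(yz),np.sin(yz),0]);y=np.array([0,0,-1.]);x=np.cross(y,z)
save([.204,.591,.414],np.column_stack([x,y,z]))
p,Rm=load()
Rt=dipR(np.radians(-16.8))
rv=R.from_matrix(Rm.T@Rt).as_rotvec();print(rv)
if rv[1]<0: rv=rv*(1-2*np.pi/np.linalg.norm(rv))
rowsto(np.array([.48,-.045,.30]),Rt,100,5,axis=rv)
E
```

```text
[0.         3.10200859 0.        ]
[[[0.0, 0.124, 0.0, -1.87, 0.46, 2.04, 100], [0.0, 0.248, 0.0, -3.75, 0.91, 4.09, 100], [0.0, 0.372, 0.0, -5.62, 1.37, 6.13, 100], [0.0, 0.496, 0.0, -7.5, 1.82, 8.17, 100], [0.0, 0.62, 0.0, -9.37, 2.28, 10.22, 100]]]
[[[0.0, 0.124, 0.0, -2.71, 0.46, 0.57, 100], [0.0, 0.248, 0.0, -5.43, 0.91, 1.15, 100], [0.0, 0.372, 0.0, -8.14, 1.37, 1.72, 100], [0.0, 0.496, 0.0, -10.85, 1.82, 2.29, 100], [0.0, 0.62, 0.0, -13.57, 2.28, 2.87, 100]]]
[[[0.0, 0.124, 0.0, -2.54, 0.46, -1.11, 100], [0.0, 0.248, 0.0, -5.08, 0.91, -2.22, 100], [0.0, 0.372, 0.0, -7.62, 1.37, -3.33, 100], [0.0, 0.496, 0.0, -10.16, 1.82, -4.44, 100], [0.0, 0.62, 0.0, -12.7, 2.28, -5.56, 100]]]
[[[0.0, 0.124, 0.0, -1.42, 0.46, -2.38, 100], [0.0, 0.248, 0.0, -2.84, 0.91, -4.76, 100], [0.0, 0.372, 0.0, -4.26, 1.37, -7.14, 100], [0.0, 0.496, 0.0, -5.69, 1.82, -9.52, 100], [0.0, 0.62, 0.0, -7.11, 2.28, -11.91, 100]]]
[[[0.0, 0.124, 0.0, 0.23, 0.46, -2.76, 100], [0.0, 0.248, 0.0, 0.46, 0.91, -5.53, 100], [0.0, 0.372, 0.0, 0.68, 1.37, -8.29, 100], [0.0, 0.496, 0.0, 0.91, 1.82, -11.06, 100], [0.0, 0.62, 0.0, 1.14, 2.28, -13.82, 100]]]
step cm 2.8104604604939736 deg 7.10928
```

step_arm(moves=[[[0, 0.124, 0, -1.87, 0.46, 2.04, 100], [0, 0.248, 0, -3.75, 0.91, 4.09, 100], [0, 0.372, 0, -5.62, 1.37, 6.13, 100], [0, 0.496, 0, -7.5, 1.82, 8.17, 100], [0, 0.62, 0, -9.37, 2.28, 10.22, 100]]])

```text
time_s: 1.08
tcp_pos: [0.2596, 0.4621, 0.3904]
ee_rot: [[-0.575, -0.0, -0.818], [0.818, -0.0, -0.575], [-0.0, -1.0, 0.0]]
wrist_force: [0.7, -0.6, 0.6]
gripper_width: 0.997
```

step_arm(moves=[[[0, 0.124, 0, -2.71, 0.46, 0.57, 100], [0, 0.248, 0, -5.43, 0.91, 1.15, 100], [0, 0.372, 0, -8.14, 1.37, 1.72, 100], [0, 0.496, 0, -10.85, 1.82, 2.29, 100], [0, 0.62, 0, -13.57, 2.28, 2.87, 100]]])

```text
time_s: 1.5
tcp_pos: [0.3147, 0.3348, 0.3678]
ee_rot: [[0.008, -0.0, -1.0], [1.0, 0.0, 0.008], [0.0, -1.0, 0.0]]
wrist_force: [0.7, -0.1, 0.3]
gripper_width: 1.0
```

step_arm(moves=[[[0, 0.124, 0, -2.54, 0.46, -1.11, 100], [0, 0.248, 0, -5.08, 0.91, -2.22, 100], [0, 0.372, 0, -7.62, 1.37, -3.33, 100], [0, 0.496, 0, -10.16, 1.82, -4.44, 100], [0, 0.62, 0, -12.7, 2.28, -5.56, 100]]])

```text
time_s: 1.92
tcp_pos: [0.37, 0.2078, 0.3451]
ee_rot: [[0.587, 0.0, -0.809], [0.809, 0.001, 0.587], [0.001, -1.0, 0.0]]
wrist_force: [0.6, 0.3, -0.0]
gripper_width: 0.999
```

step_arm(moves=[[[0, 0.124, 0, -1.42, 0.46, -2.38, 100], [0, 0.248, 0, -2.84, 0.91, -4.76, 100], [0, 0.372, 0, -4.26, 1.37, -7.14, 100], [0, 0.496, 0, -5.69, 1.82, -9.52, 100], [0, 0.62, 0, -7.11, 2.28, -11.91, 100]]])

```text
time_s: 2.33
tcp_pos: [0.4254, 0.0806, 0.3223]
ee_rot: [[0.948, 0.0, -0.317], [0.317, 0.0, 0.948], [0.001, -1.0, 0.0]]
wrist_force: [0.4, -0.7, 0.4]
gripper_width: 0.998
```

step_arm(moves=[[[0, 0.124, 0, 0.23, 0.46, -2.76, 100], [0, 0.248, 0, 0.46, 0.91, -5.53, 100], [0, 0.372, 0, 0.68, 1.37, -8.29, 100], [0, 0.496, 0, 0.91, 1.82, -11.06, 100], [0, 0.62, 0, 1.14, 2.28, -13.82, 100]]])

```text
time_s: 2.75
tcp_pos: [0.4809, -0.0466, 0.2994]
ee_rot: [[0.956, 0.0, 0.293], [-0.293, 0.0, 0.956], [0.0, -1.0, 0.0]]
wrist_force: [0.6, 0.9, -0.4]
gripper_width: 0.999
```

step_arm(moves=[[[0, 0, 0, 0, 0, 0, 100], [0, 0, 0, 0, 0, 0, 100], [0, 0, 0, 0, 0, 0, 100], [0, 0, 0, 0, 0, 0, 100], [0, 0, 0, 0, 0, 0, 100]]])

```text
time_s: 3.17
tcp_pos: [0.4805, -0.0443, 0.3]
ee_rot: [[0.958, 0.001, 0.285], [-0.285, 0.0, 0.958], [0.001, -1.0, 0.001]]
wrist_force: [1.0, 0.2, 0.3]
gripper_width: 0.999
```

Run:
```python
from h import *
c=cap('wrist','wrist1');s=r.sense();print(s['joints'],s['tcp_pos'],s['ee_rot'],s['wrist_force'])
from plan import *
save([.48,-.045,.30],dipR(np.radians(-16.8)));print(load()); print(np.array(c['cam_to_world']))
```

```text
[  14.0674    5.3863  -12.2135   -0.0023  -72.3463 -120.6397] [ 0.4805 -0.0443  0.3   ] [[ 0.9585  0.0009  0.2852]
 [-0.2852  0.0003  0.9585]
 [ 0.0008 -1.      0.0005]] [ 0.2746 -0.2196  0.3011]
(array([ 0.48 , -0.045,  0.3  ]), array([[ 0.9573,  0.    ,  0.289 ],
       [-0.289 ,  0.    ,  0.9573],
       [-0.    , -1.    ,  0.    ]]))
[[ 0.2846  0.9122  0.2948  0.3998]
 [ 0.9587 -0.2711 -0.0865 -0.0209]
 [ 0.001   0.3073 -0.9516  0.4509]
 [ 0.      0.      0.      1.    ]]
```

View pics/wrist1.png

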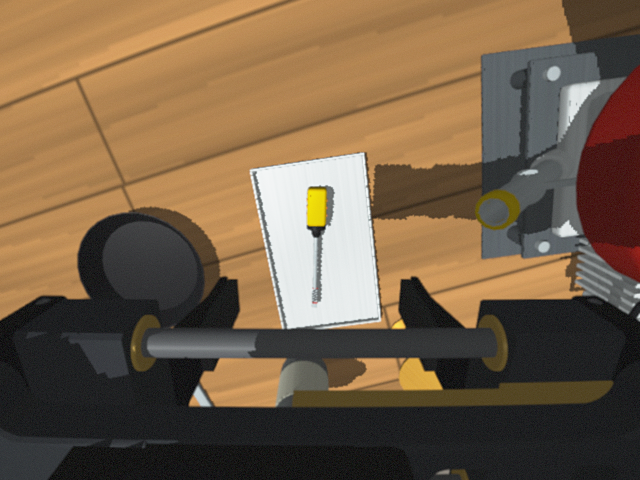

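Run:
```python
from h import *
import pickle
w=cap('wrist');pickle.dump(w,open('w1.pkl','wb'))
im=w['image'][:,:,::-1]
a=cv2.resize(im[180:240,470:550],(400,300),interpolation=cv2.INTER_NEAREST)
b=cv2.resize(im[170:320,270:370],(400,600),interpolation=cv2.INTER_NEAREST)
cv2.imwrite('pics/z1.png',np.hstack([np.vstack([a,a*0]),b]))
```

```text
(no output)
```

View pics/z1.png

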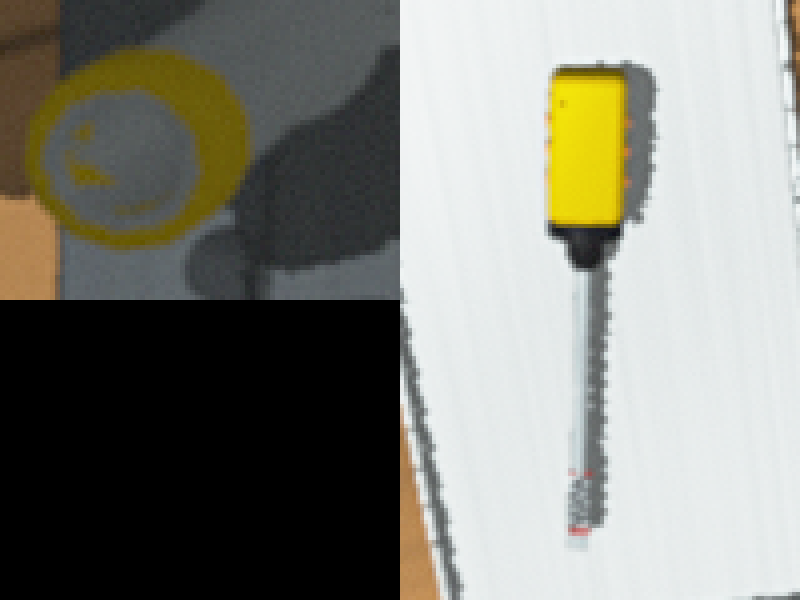

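Run:
```python
from h import *
import pickle
W=pickle.load(open('w1.pkl','rb'));T=cap('top');S=cap('scene')
rs=[ray(T,265,287),ray(S,387.2,182),ray(W,494,210.7)]
print('mouth3',tri(rs)); print('TW',tri([rs[0],rs[2]]),'SW',tri(rs[1:]))
# grip top face centre: top zoom corners
print('tip TSW',tri([ray(T,353.8,231.5),ray(S,282.5,281.5),ray(W,314.5,307)]))
# top-face centre in top z0 crop (scale 3.33): (521-400)/3.33+300, 229/3.33+225
gt=(300+(521-400)/3.33,225+229/3.33); print(gt)
gs=(270+(652-400)/5,225+(398-300)/5)
print('grip top face TW',tri([ray(T,*gt),ray(W,317,207.5)]))
g=plane(W,317,207.5,.029);t=plane(W,314.5,306.5,.018);print(g,t,np.degrees(np.arctan2(*(t-g)[1::-1])),np.linalg.norm((t-g)[:2]))
g=plane(T,*gt,.029);t=plane(T,353.8,231.5,.018);print(g,t,np.degrees(np.arctan2(*(t-g)[1::-1])),np.linalg.norm((t-g)[:2]))
# plate edge in wrist
p=[plane(W,*q,.01) for q in [(482,56),(482,257)]];print(p)
# pan, via wrist rim & tray
```

```text
mouth3 (array([0.4915, 0.0859, 0.2151]), [np.float64(0.002351330670508061), np.float64(0.0007129219102126497), np.float64(0.0018736957184467217)])
TW (array([0.4922, 0.0862, 0.2127]), [np.float64(0.002036122252469614), np.float64(0.002036122252469576)]) SW (array([0.4899, 0.0865, 0.2146]), [np.float64(0.00016962700964486118), np.float64(0.00016962700964487162)])
tip TSW (array([ 0.6346, -0.0943,  0.0185]), [np.float64(0.0007671842129689998), np.float64(0.00226533630439547), np.float64(0.0021760439579449563)])
(336.33633633633633, 293.7687687687688)
grip top face TW (array([ 0.4959, -0.0531,  0.0044]), [np.float64(0.0016998917920674347), np.float64(0.0016998917920674505)])
[ 0.4909 -0.0497  0.029 ] [ 0.634  -0.0963  0.018 ] -18.03649285058797 0.15046018458278737
[ 0.494  -0.0538  0.029 ] [ 0.6355 -0.0944  0.018 ] -16.00323303501228 0.14719466043222135
[array([0.3728, 0.1922, 0.01  ]), array([0.631 , 0.1543, 0.01  ])]
```

Run:
```python
from plan import *
rowsto(np.array([.492,-.051,.12]),dipR(np.radians(-17.5)),70,1)
```

```text
[[[0.0, 0.002, 0.0, 0.26, 3.6, -0.05, 70], [0.0, 0.005, 0.0, 0.53, 7.2, -0.09, 70], [0.0, 0.007, 0.0, 0.79, 10.8, -0.14, 70], [0.0, 0.01, 0.0, 1.06, 14.4, -0.18, 70], [0.0, 0.012, 0.0, 1.32, 18.0, -0.23, 70]]]
step cm 3.6099861495579177 deg 0.13999999999999987
```

step_arm(moves=[[[0, 0.002, 0, 0.26, 3.6, -0.05, 70], [0, 0.005, 0, 0.53, 7.2, -0.09, 70], [0, 0.007, 0, 0.79, 10.8, -0.14, 70], [0, 0.01, 0, 1.06, 14.4, -0.18, 70], [0, 0.012, 0, 1.32, 18, -0.23, 70]]])

```text
time_s: 3.78
tcp_pos: [0.4928, -0.0509, 0.1186]
ee_rot: [[0.955, 0.002, 0.298], [-0.298, 0.0, 0.955], [0.001, -1.0, 0.001]]
wrist_force: [0.7, 0.2, -1.1]
gripper_width: 0.737
```

Run:
```python
from plan import *
print(apply([0,.012,0,1.32,18,-.23]))
from h import *
import time
cap('wrist');cap('wrist');c=cap('wrist','wrist2');s=r.sense();print(s['joints'],s['tcp_pos'],s['ee_rot'],s['gripper_width'])
import pickle;pickle.dump(c,open('w2.pkl','wb'))
```

```text
(array([ 0.49197184, -0.05101705,  0.12      ]), array([[ 0.95378227,  0.        ,  0.30049855],
       [-0.30049855,  0.        ,  0.95378227],
       [ 0.        , -1.        ,  0.        ]]))
[  12.9144   16.6166  -26.558     0.0135  -47.1839 -120.2695] [ 0.4912 -0.0514  0.1179] [[ 0.9545 -0.0061  0.2981]
 [-0.2981 -0.0016  0.9545]
 [-0.0053 -1.     -0.0033]] 0.7098548343234937
```

View pics/wrist2.png

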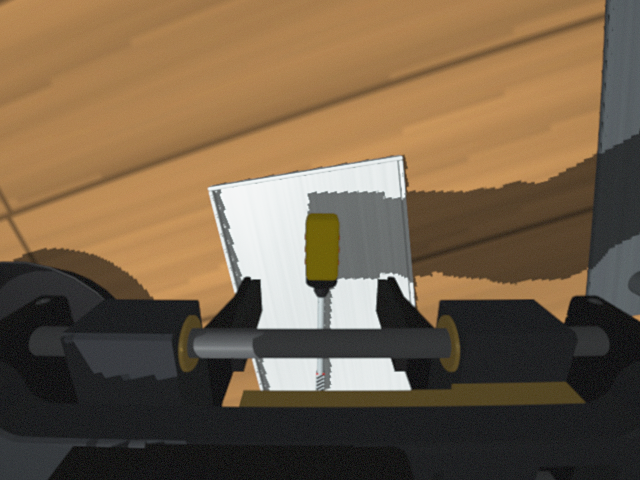

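Run:
```python
from h import *
import pickle
W=pickle.load(open('w2.pkl','rb'));W1=pickle.load(open('w1.pkl','rb'))
im=W['image'];hs=cv2.cvtColor(im,cv2.COLOR_RGB2HSV)
m=cv2.inRange(hs,(20,150,60),(34,255,255))
k,l,st,ce=cv2.connectedComponentsWithStats(m)
for i in range(1,k):
    if st[i,4]>300:
        print(st[i],ce[i])
cv2.imwrite('pics/z2.png',cv2.resize(im[200:400,280:360,::-1],(240*1,600)))
print('H grip',tri([ray(W,322,247.5),ray(W1,317,207.5)]))
print('H tip',tri([ray(W,320,390),ray(W1,314.5,307)]))
g=plane(W,322,247.5,.029);t=plane(W,320,390,.018);print(g,t,np.degrees(np.arctan2(*(t-g)[1::-1])),np.linalg.norm((t-g)[:2]))
```

```text
[ 306  214   33   67 2080] [322.0111 246.663 ]
[275 391  72  15 325] [303.9046 396.6892]
H grip (array([ 0.4955, -0.0515,  0.0075]), [np.float64(0.0002611707881779414), np.float64(0.00026117078817795256)])
H tip (array([ 0.6547, -0.1031, -0.0188]), [np.float64(6.430335071557247e-05), np.float64(6.430335071552831e-05)])
[ 0.4884 -0.0496  0.029 ] [ 0.6232 -0.0933  0.018 ] -17.92813195904777 0.14170747114169072
```

View pics/z2.png

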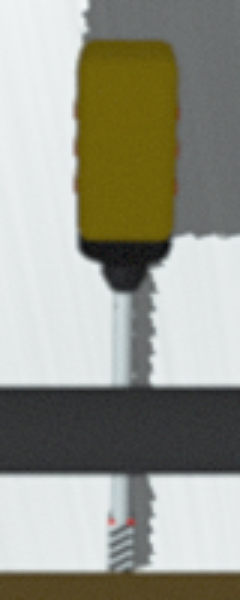

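Run:
```python
from h import *
import pickle
W=pickle.load(open('w2.pkl','rb'));W1=pickle.load(open('w1.pkl','rb'));T=cap('top');S=cap('scene')
s=ray(S,320.0,243.2)
for n,o in [('T',ray(T,336.3,293.8)),('W1',ray(W1,317,207.5)),('W2',ray(W,322,247.5))]: print(n,tri([s,o]))
print(plane(S,320,243.2,.029))
```

```text
T (array([ 0.4941, -0.0532,  0.024 ]), [np.float64(0.0007179372237681434), np.float64(0.0007179372237681486)])
W1 (array([ 0.4926, -0.0515,  0.0229]), [np.float64(0.0013720546647437684), np.float64(0.0013720546647437606)])
W2 (array([ 0.4911, -0.0518,  0.0216]), [np.float64(0.0014921031607511754), np.float64(0.0014921031607511564)])
[ 0.4997 -0.0507  0.029 ]
```

step_arm(moves=[[[0, 0.007, 0, -0.1, 3, 0, 70], [0, 0.007, 0, -0.1, 6, 0, 70], [0, 0.007, 0, -0.1, 8.5, 0, 70], [0, 0.007, 0, -0.1, 10, 0, 70], [0, 0.007, 0, -0.1, 10.2, 0, 70]]])

```text
time_s: 4.45
tcp_pos: [0.492, -0.0506, 0.0175]
ee_rot: [[0.952, -0.0, 0.305], [-0.305, -0.0, 0.952], [-0.0, -1.0, -0.0]]
wrist_force: [-0.9, -0.0, 0.1]
gripper_width: 0.699
```

step_arm(moves=[[[0, 0, 0, 0, 0, 0, 20], [0, 0, 0, 0, 0, 0, 5], [0, 0, 0, 0, 0, 0, 0], [0, 0, 0, 0, 0, 0, 0], [0, 0, 0, 0, 0, 0, 0]]])

```text
time_s: 4.87
tcp_pos: [0.4925, -0.0507, 0.0187]
ee_rot: [[0.952, 0.003, 0.305], [-0.305, 0.0, 0.952], [0.002, -1.0, 0.001]]
wrist_force: [0.5, 0.0, 0.4]
gripper_width: 0.411
```

step_arm(moves=[[[0, 0, 0, 0, 0, 0, 0], [0, 0, 0, 0, 0, 0, 0], [0, 0, 0, 0, 0, 0, 0], [0, 0, 0, 0, 0, 0, 0], [0, 0, 0, 0, 0, 0, 0]]])

```text
time_s: 5.28
tcp_pos: [0.492, -0.0508, 0.0181]
ee_rot: [[0.952, 0.001, 0.305], [-0.305, -0.0, 0.952], [0.001, -1.0, 0.0]]
wrist_force: [-1.9, 0.4, 6.0]
gripper_width: 0.297
```

Run:
```python
from plan import *
print(apply([0,.007,0,-.1,10.2,0]))
from h import *
c=cap('wrist','wrist3');cap('scene','scene3');s=r.sense();print(s['joints'],s['tcp_pos'],s['ee_rot'],s['gripper_width'],s['wrist_force'])
```

```text
(array([ 0.49101806, -0.05071656,  0.018     ]), array([[ 0.95165543,  0.        ,  0.3071676 ],
       [-0.3071676 ,  0.        ,  0.95165543],
       [ 0.        , -1.        ,  0.        ]]))
[  12.9624   25.4942  -32.3145    0.0186  -32.1585 -120.7335] [ 0.492  -0.0508  0.0181] [[ 0.9524  0.0006  0.305 ]
 [-0.305  -0.      0.9524]
 [ 0.0006 -1.      0.0001]] 0.29311768163432333 [-1.6305 -0.2014  6.0982]
```

View pics/wrist3.png

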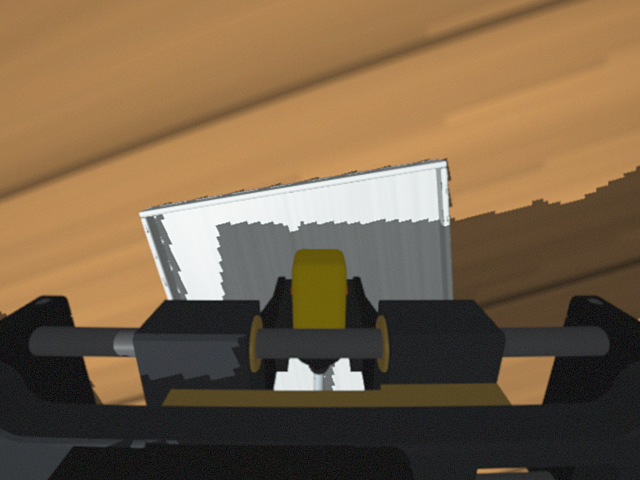

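Run:
```python
from plan import *
p,Rm=load()
p1=p+np.array([0,0,.2])
h=np.array([.128,.992,0]);h/=np.linalg.norm(h);u=(-h+np.array([0,0,1]))/np.sqrt(2)
m=np.array([.491,.086,.2145]);Rt=dipR(np.arctan2(h[1],h[0]),np.pi/4)
g=m+u*.201; pt=g-.002*Rt[:,1]
print(Rt,pt)
rowsto(pt,Rt,0,4,p1,Rm)
save(pt,Rt)
```

```text
[[ 0.0904894  -0.0904894  -0.99177787]
 [ 0.70129285 -0.70129285  0.12797134]
 [-0.70710678 -0.70710678  0.        ]] [ 0.47299261 -0.05355728  0.35804268]
[[[-0.034, -0.083, 0.028, -0.08, -0.7, -0.04, 0], [-0.068, -0.165, 0.057, -0.16, -1.4, -0.08, 0], [-0.103, -0.248, 0.085, -0.24, -2.1, -0.12, 0], [-0.137, -0.331, 0.114, -0.33, -2.8, -0.16, 0], [-0.171, -0.413, 0.142, -0.41, -3.5, -0.21, 0]]]
[[[-0.034, -0.083, 0.028, -0.21, -0.67, -0.1, 0], [-0.068, -0.165, 0.057, -0.42, -1.33, -0.2, 0], [-0.103, -0.248, 0.085, -0.63, -2.0, -0.3, 0], [-0.137, -0.331, 0.114, -0.84, -2.67, -0.4, 0], [-0.171, -0.413, 0.142, -1.05, -3.33, -0.5, 0]]]
[[[-0.034, -0.083, 0.028, -0.34, -0.61, -0.09, 0], [-0.068, -0.165, 0.057, -0.69, -1.22, -0.19, 0], [-0.103, -0.248, 0.085, -1.03, -1.83, -0.28, 0], [-0.137, -0.331, 0.114, -1.37, -2.44, -0.38, 0], [-0.171, -0.413, 0.142, -1.72, -3.05, -0.47, 0]]]
[[[-0.034, -0.083, 0.028, -0.45, -0.54, -0.03, 0], [-0.068, -0.165, 0.057, -0.9, -1.08, -0.05, 0], [-0.103, -0.248, 0.085, -1.36, -1.63, -0.08, 0], [-0.137, -0.331, 0.114, -1.81, -2.17, -0.11, 0], [-0.171, -0.413, 0.142, -2.26, -2.71, -0.13, 0]]]
step cm 0.7061327408967754 deg 5.380466711637963
```

step_arm(moves=[[[0, 0, 0, 0, -2, 0, 0], [0, 0, 0, 0, -6, 0, 0], [0, 0, 0, 0, -10, 0, 0], [0, 0, 0, 0, -15, 0, 0], [0, 0, 0, 0, -20, 0, 0]]])

```text
time_s: 5.8
tcp_pos: [0.4908, -0.051, 0.2023]
ee_rot: [[0.952, -0.001, 0.305], [-0.305, 0.0, 0.952], [-0.001, -1.0, -0.0]]
wrist_force: [0.8, 0.2, -2.0]
gripper_width: 0.298
```

step_arm(moves=[[[-0.034, -0.083, 0.028, -0.08, -1.03, -0.04, 0], [-0.068, -0.165, 0.057, -0.16, -2.06, -0.08, 0], [-0.103, -0.248, 0.085, -0.24, -3.1, -0.12, 0], [-0.137, -0.331, 0.114, -0.33, -4.13, -0.16, 0], [-0.171, -0.413, 0.142, -0.41, -5.16, -0.21, 0]]])

```text
time_s: 6.22
tcp_pos: [0.4869, -0.0516, 0.2526]
ee_rot: [[0.98, -0.158, -0.119], [0.094, -0.154, 0.983], [-0.174, -0.975, -0.136]]
wrist_force: [-0.7, -0.2, -0.8]
gripper_width: 0.301
```

step_arm(moves=[[[-0.034, -0.083, 0.028, -0.21, -0.67, -0.1, 0], [-0.068, -0.165, 0.057, -0.42, -1.33, -0.2, 0], [-0.103, -0.248, 0.085, -0.63, -2.0, -0.3, 0], [-0.137, -0.331, 0.114, -0.84, -2.67, -0.4, 0], [-0.171, -0.413, 0.142, -1.05, -3.33, -0.5, 0]]])

```text
time_s: 6.63
tcp_pos: [0.4825, -0.0523, 0.2871]
ee_rot: [[0.815, -0.232, -0.531], [0.439, -0.351, 0.827], [-0.378, -0.907, -0.184]]
wrist_force: [0.1, -0.3, -1.0]
gripper_width: 0.298
```

Run:
```python
from h import *
c=cap('scene','scene4');s=r.sense();print(s['joints'],s['tcp_pos'],s['ee_rot'],s['gripper_width'],s['wrist_force'])
```

```text
[ 21.7022  13.9989 -12.496   14.1224 -84.5228 -84.8749] [ 0.4829 -0.0518  0.2876] [[ 0.813  -0.231  -0.5345]
 [ 0.4418 -0.3533  0.8246]
 [-0.3793 -0.9065 -0.1852]] 0.29749781426043803 [0.1723 0.0993 0.2883]
```

View pics/scene4.png

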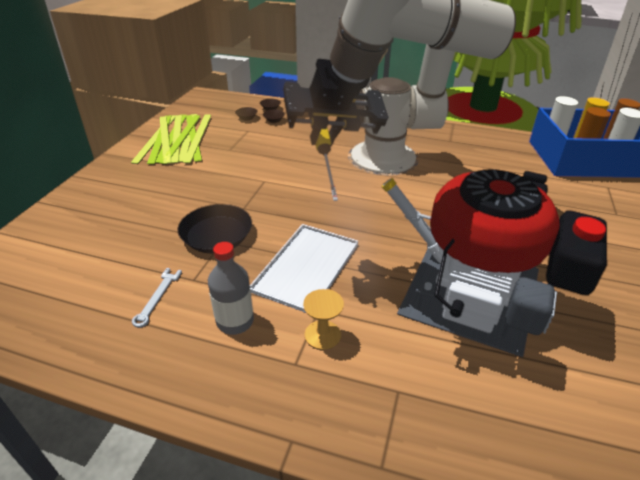

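step_arm(moves=[[[-0.034, -0.083, 0.028, -0.34, -0.61, -0.09, 0], [-0.068, -0.165, 0.057, -0.69, -1.22, -0.19, 0], [-0.103, -0.248, 0.085, -1.03, -1.83, -0.28, 0], [-0.137, -0.331, 0.114, -1.37, -2.44, -0.38, 0], [-0.171, -0.413, 0.142, -1.72, -3.05, -0.47, 0]]])

```text
time_s: 7.1
tcp_pos: [0.478, -0.0531, 0.3219]
ee_rot: [[0.496, -0.207, -0.844], [0.657, -0.547, 0.52], [-0.569, -0.811, -0.135]]
wrist_force: [0.4, -0.2, 0.1]
gripper_width: 0.299
```

step_arm(moves=[[[-0.034, -0.083, 0.028, -0.45, -0.54, -0.03, 0], [-0.068, -0.165, 0.057, -0.9, -1.08, -0.05, 0], [-0.103, -0.248, 0.085, -1.36, -1.63, -0.08, 0], [-0.137, -0.331, 0.114, -1.81, -2.17, -0.11, 0], [-0.171, -0.413, 0.142, -2.26, -2.71, -0.13, 0]]])

```text
time_s: 7.52
tcp_pos: [0.4734, -0.0538, 0.3568]
ee_rot: [[0.088, -0.089, -0.992], [0.702, -0.701, 0.125], [-0.707, -0.708, 0.001]]
wrist_force: [0.2, -0.1, -0.6]
gripper_width: 0.299
```

step_arm(moves=[[[0, 0, 0, 0, 0, 0, 0], [0, 0, 0, 0, 0, 0, 0], [0, 0, 0, 0, 0, 0, 0], [0, 0, 0, 0, 0, 0, 0], [0, 0, 0, 0, 0, 0, 0]]])

```text
time_s: 7.93
tcp_pos: [0.4737, -0.0539, 0.3572]
ee_rot: [[0.092, -0.09, -0.992], [0.702, -0.7, 0.129], [-0.706, -0.708, -0.001]]
wrist_force: [0.8, 0.0, -1.2]
gripper_width: 0.297
```

Run:
```python
from h import *
import pickle
D={n:cap(n,n+'5') for n in ['scene','top','wrist']};pickle.dump(D,open('d5.pkl','wb'));s=r.sense();print(s['joints'],s['tcp_pos'],s['ee_rot'],s['gripper_width'],s['wrist_force'])
s,t=cv2.imread('pics/scene5.png'),cv2.imread('pics/top5.png')
cv2.imwrite('pics/z5.png',np.hstack([cv2.resize(s[100:220,300:420],(400,400),interpolation=cv2.INTER_CUBIC),cv2.resize(t[220:340,220:340],(400,400),interpolation=cv2.INTER_CUBIC)]))
```

```text
[ 31.8213  10.3833 -21.6833  33.2091 -90.109  -48.9896] [ 0.4736 -0.0539  0.3573] [[ 0.0916 -0.09   -0.9917]
 [ 0.7021 -0.7004  0.1284]
 [-0.7062 -0.708  -0.001 ]] 0.29798850085364115 [-0.9126 -0.9463 -0.654 ]
```

View pics/wrist5.png

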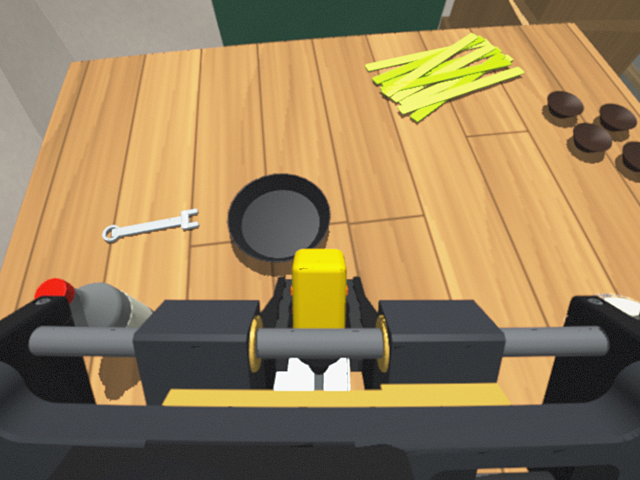

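View pics/z5.png

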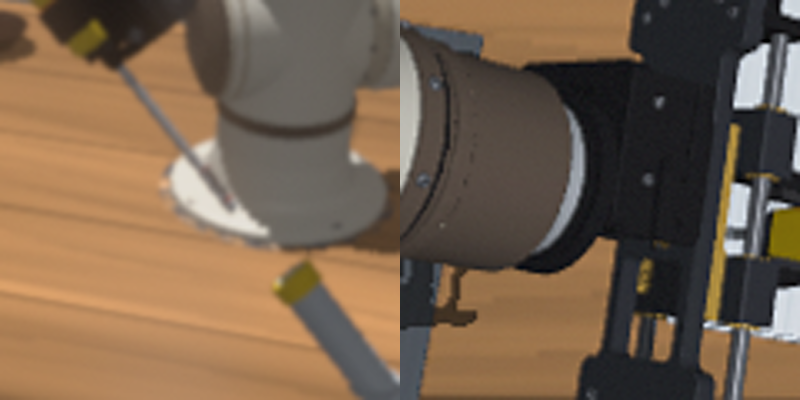

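Run:
```python
from h import *
import pickle
D=pickle.load(open('d5.pkl','rb'));S=D['scene'];s=r.sense();p=s['tcp_pos'];Rm=s['ee_rot']
g=p+.002*Rm[:,1]
for L in [-.025,.025,.031,.06,.09,.12,.151]: print(L,proj(S,g+L*Rm[:,0]))
m=np.array([.491,.086,.2145]);print('mouth',proj(S,m))
h=np.array([.128,.992,0]);h/=np.linalg.norm(h);u=(-h+np.array([0,0,1]))/np.sqrt(2)
for L in [.014,.06,.1]: print(proj(S,m-u*L))
im=cv2.imread('pics/scene5.png')
cv2.imwrite('pics/z6.png',np.hstack([cv2.resize(im[100:170,315:385],(400,400),interpolation=cv2.INTER_CUBIC),cv2.resize(im[160:230,370:440],(400,400),interpolation=cv2.INTER_CUBIC)]))
```

```text
-0.025 [314.6082  92.2226]
0.025 [331.1993 112.9531]
0.031 [333.1664 115.4142]
0.06 [342.6011 127.2283]
0.09 [352.2338 139.3066]
0.12 [361.7361 151.2377]
0.151 [371.4175 163.4102]
mouth [386.938  182.2652]
[391.156  187.5934]
[404.8125 204.8663]
[416.4359 219.5942]
```

View pics/z6.png

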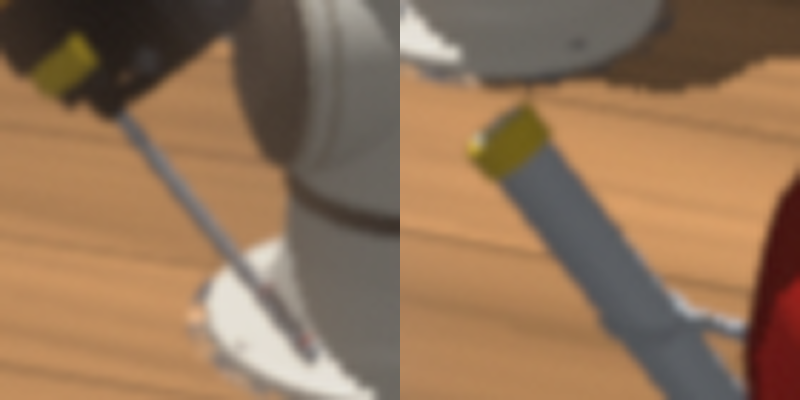

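step_arm(moves=[[[0, 0, 0, 1, -0.1, 0, 0], [0, 0, 0, 2.2, -0.2, 0, 0], [0, 0, 0, 3.4, -0.2, 0, 0], [0, 0, 0, 4.2, -0.2, 0, 0], [0, 0, 0, 4.4, -0.2, 0, 0]]])

```text
time_s: 8.5
tcp_pos: [0.4778, -0.0203, 0.3262]
ee_rot: [[0.088, -0.09, -0.992], [0.701, -0.702, 0.126], [-0.707, -0.707, 0.001]]
wrist_force: [0.5, -0.5, -0.2]
gripper_width: 0.296
```

Run:
```python
from plan import *
print(apply([0,0,0,4.4,-.2,0]))
from h import *
import pickle
cap('scene');S=cap('scene','scene7');s=r.sense();p=s['tcp_pos'];Rm=s['ee_rot'];print(p,s['wrist_force'])
g=p+.002*Rm[:,1]
for L in [.031,.06,.09,.12,.151]: print(L,proj(S,g+L*Rm[:,0]))
im=cv2.imread('pics/scene7.png')
cv2.imwrite('pics/z7.png',cv2.resize(im[125:200,345:420],(600,600),interpolation=cv2.INTER_CUBIC))
```

```text
(array([ 0.47715512, -0.02129781,  0.32834419]), array([[ 0.0904894 , -0.0904894 , -0.99177787],
       [ 0.70129285, -0.70129285,  0.12797134],
       [-0.70710678, -0.70710678,  0.        ]]))
[ 0.4778 -0.0209  0.3272] [-0.0554 -0.2023 -0.3537]
0.031 [348.4769 132.9996]
0.06 [357.7298 144.6189]
0.09 [367.1716 156.4911]
0.12 [376.4804 168.212 ]
0.151 [385.9598 180.1635]
```

View pics/z7.png

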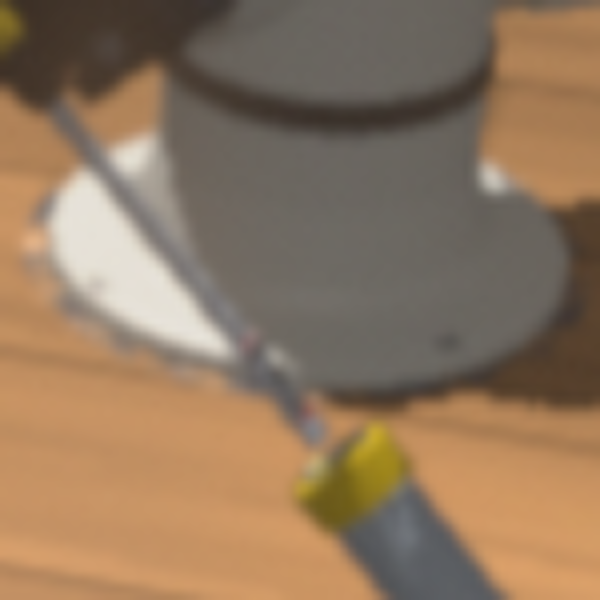

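step_arm(moves=[[[0, 0, 0, 0, -0.13, 0, 0], [0, 0, 0, 0.7, -0.13, 0, 0], [0, 0, 0, 1.5, -0.13, 0, 0], [0, 0, 0, 2.3, -0.13, 0, 0], [0, 0, 0, 3, -0.13, 0, 0]]])

```text
time_s: 9.02
tcp_pos: [0.4806, 0.001, 0.3068]
ee_rot: [[0.091, -0.09, -0.992], [0.702, -0.701, 0.128], [-0.706, -0.708, -0.001]]
wrist_force: [0.6, -0.1, -0.1]
gripper_width: 0.295
```

step_arm(moves=[[[0, 0, 0, 1, 0, 0, 0], [0, 0, 0, 2, 0, 0, 0], [0, 0, 0, 3, 0, 0, 0], [0, 0, 0, 3.8, 0, 0, 0], [0, 0, 0, 4, 0, 0, 0]]])

```text
time_s: 9.43
tcp_pos: [0.4843, 0.0295, 0.278]
ee_rot: [[0.089, -0.09, -0.992], [0.701, -0.701, 0.127], [-0.707, -0.707, 0.0]]
wrist_force: [0.7, -1.7, -0.4]
gripper_width: 0.292
```

Run:
```python
from plan import *
print(apply([0,0,0,7,-.13,0]))
from h import *
import pickle
cap('scene');D={n:cap(n,n+'8') for n in ['scene','top']};s=r.sense();p=s['tcp_pos'];Rm=s['ee_rot'];print(p,s['wrist_force'],s['moment'])
a=cv2.imread('pics/scene8.png')[135:210,345:420];b=cv2.imread('pics/top8.png')[235:335,200:300]
cv2.imwrite('pics/z8.png',np.hstack([cv2.resize(a,(400,400),interpolation=cv2.INTER_CUBIC),cv2.resize(b,(400,400),interpolation=cv2.INTER_CUBIC)]))
```

```text
(array([0.48360702, 0.02870437, 0.27976596]), array([[ 0.0904894 , -0.0904894 , -0.99177787],
       [ 0.70129285, -0.70129285,  0.12797134],
       [-0.70710678, -0.70710678,  0.        ]]))
[0.4842 0.0287 0.2793] [ 0.6891  0.2475 -0.9223] [ 1.685  -0.2309 -0.0109]
```

View pics/z8.png

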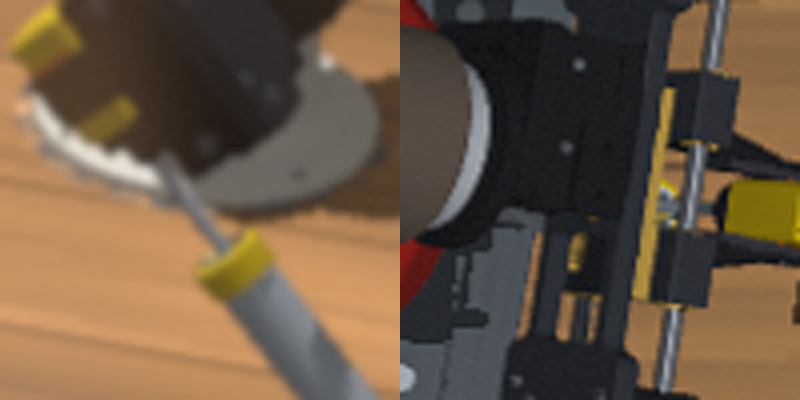

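Run:
```python
import cv2,numpy as np
b=cv2.imread('pics/top8.png')[270:300,255:300]
cv2.imwrite('pics/z9.png',cv2.resize(b,(720,480),interpolation=cv2.INTER_CUBIC))
```

```text
(no output)
```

View pics/z9.png

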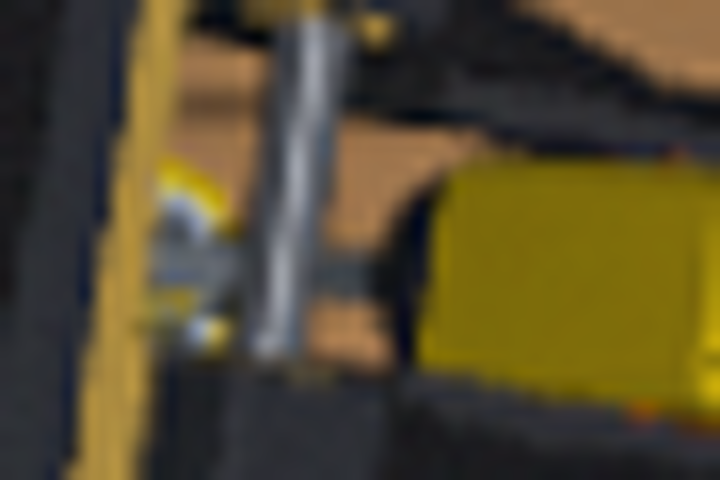

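step_arm(moves=[[[0, 0, 0, 0.9, 0, 0, 0], [0, 0, 0, 1.8, 0, 0, 0], [0, 0, 0, 2.7, 0, 0, 0], [0, 0, 0, 3.4, 0, 0, 0], [0, 0, 0, 4, 0, 0, 0]]])

```text
time_s: 10.0
tcp_pos: [0.4879, 0.0573, 0.2502]
ee_rot: [[0.09, -0.09, -0.992], [0.702, -0.701, 0.127], [-0.707, -0.708, -0.0]]
wrist_force: [0.4, 0.1, -0.4]
gripper_width: 0.299
```

Run:
```python
from plan import *
print(apply([0,0,0,4,0,0])[0])
from h import *
cap('scene');D={n:cap(n,n+'9') for n in ['scene','top']};s=r.sense();p=s['tcp_pos'];Rm=s['ee_rot'];print(s['joints'],p,Rm.T@s['wrist_force'],Rm.T@s['moment'])
a=cv2.imread('pics/scene9.png')[150:200,360:410];b=cv2.imread('pics/top9.png')[265:305,245:285]
cv2.imwrite('pics/z10.png',np.hstack([cv2.resize(a,(400,400),interpolation=cv2.INTER_CUBIC),cv2.resize(b,(400,400),interpolation=cv2.INTER_CUBIC)]))
```

```text
[0.48722659 0.05675609 0.25148168]
[ 41.3098  20.6313 -21.868   27.9935 -85.0169 -60.7139] [0.4878 0.0569 0.2506] [ 0.8967  0.5048 -1.003 ] [-0.0202  0.0164 -1.7063]
```

View pics/z10.png

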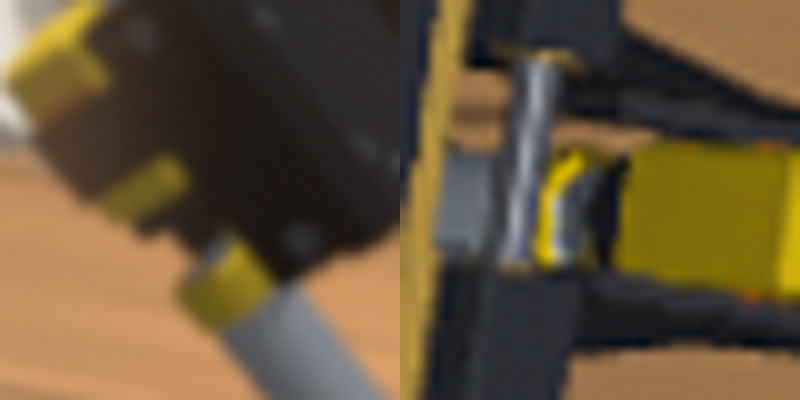

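step_arm(moves=[[[0, 0, 0, 0.25, 0, 0, 0], [0, 0, 0, 0.5, 0, 0, 0], [0, 0, 0, 0.75, 0, 0, 0], [0, 0, 0, 1, 0, 0, 0], [0, 0, 0, 1.2, 0, 0, 0]]])

```text
time_s: 10.57
tcp_pos: [0.4884, 0.0647, 0.2424]
ee_rot: [[0.091, -0.091, -0.992], [0.701, -0.701, 0.128], [-0.707, -0.707, 0.0]]
wrist_force: [-2.0, -1.3, -0.5]
gripper_width: 0.296
```

step_arm(moves=[[[0, 0, 0, 0.1, 0, 0, 0], [0, 0, 0, 0.2, 0, 0, 0], [0, 0, 0, 0.25, 0, 0, 0], [0, 0, 0, 0.3, 0, 0, 0], [0, 0, 0, 0.3, 0, 0, 0]]])

```text
time_s: 10.98
tcp_pos: [0.4887, 0.0668, 0.2403]
ee_rot: [[0.091, -0.091, -0.992], [0.701, -0.701, 0.128], [-0.707, -0.707, 0.0]]
wrist_force: [-2.6, -1.6, -1.1]
gripper_width: 0.302
```

Run:
```python
from plan import *
print(apply([0,0,0,1.5,0,0])[0])
from h import *
D={n:cap(n,n+'10') for n in ['scene','top']};s=r.sense();p=s['tcp_pos'];Rm=s['ee_rot'];print(s['joints'],p,Rm.T@s['wrist_force'],Rm.T@s['moment'])
a=cv2.imread('pics/scene10.png')[150:200,360:410];b=cv2.imread('pics/top10.png')[265:305,245:285]
cv2.imwrite('pics/z11.png',np.hstack([cv2.resize(a,(400,400),interpolation=cv2.INTER_CUBIC),cv2.resize(b,(400,400),interpolation=cv2.INTER_CUBIC)]))
```

```text
[0.48858393 0.06727548 0.24087508]
[ 42.0332  21.7165 -21.6718  27.5264 -84.4951 -61.6324] [0.4887 0.0668 0.2403] [-0.6545  3.5163  2.231 ] [ 0.7019 -0.048  -1.1953]
```

View pics/z11.png

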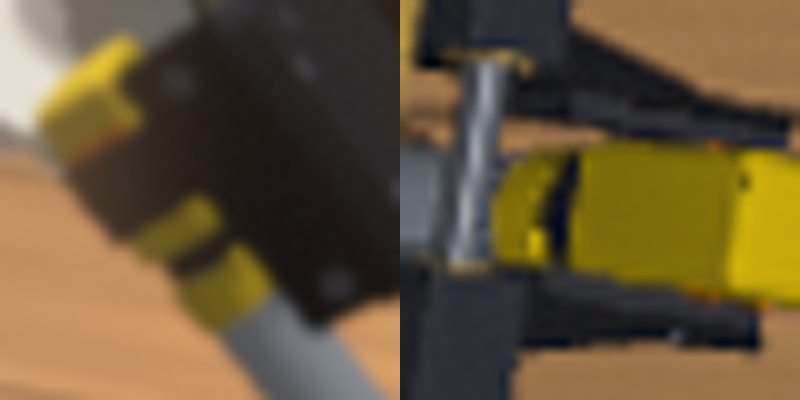

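step_arm(moves=[[[0, 0, 0, 0.05, 0.05, 0.03, 0], [0, 0, 0, 0.1, 0.05, 0.03, 0], [0, 0, 0, 0.15, 0.05, 0.03, 0], [0, 0, 0, 0.2, 0.05, 0.03, 0], [0, 0, 0, 0.2, 0.05, 0.03, 0]]])

```text
time_s: 11.5
tcp_pos: [0.489, 0.0682, 0.2386]
ee_rot: [[0.091, -0.09, -0.992], [0.702, -0.701, 0.128], [-0.706, -0.708, -0.001]]
wrist_force: [-3.0, -2.5, -1.0]
gripper_width: 0.297
```

Run:
```python
from plan import *
print(apply([0,0,0,.2,0.05,0.03])[0])
from h import *
s=r.sense();p=s['tcp_pos'];Rm=s['ee_rot'];print(p,Rm.T@s['wrist_force'],Rm.T@s['moment'],Rm.T@(p-load()[0])*1000)
```

```text
[0.48842213 0.06836581 0.23910732]
[0.489  0.0682 0.2386] [-1.3365  2.7393  2.7034] [ 0.6257 -0.0511 -1.266 ] [ 0.2998  0.3797 -0.5493]
```

step_arm(moves=[[[0, 0, 0, 0.05, 0.03, 0.05, 0], [0, 0, 0, 0.1, 0.03, 0.05, 0], [0, 0, 0, 0.15, 0.03, 0.05, 0], [0, 0, 0, 0.2, 0.03, 0.05, 0], [0, 0, 0, 0.2, 0.03, 0.05, 0]]])

```text
time_s: 11.92
tcp_pos: [0.4888, 0.0684, 0.2386]
ee_rot: [[0.092, -0.09, -0.992], [0.699, -0.703, 0.128], [-0.709, -0.705, -0.002]]
wrist_force: [-0.7, -6.9, 3.9]
gripper_width: 0.296
```

Run:
```python
from plan import *
print(apply([0,0,0,.2,0.03,0.05])[0])
from h import *
s=r.sense();p=s['tcp_pos'];Rm=s['ee_rot'];print(p,Rm.T@s['wrist_force'],Rm.T@s['moment'],Rm.T@(p-load()[0])*1000)
```

```text
[0.48808008 0.06962199 0.23748097]
[0.4888 0.0684 0.2386] [-7.6269  2.147  -0.1884] [-0.0972  0.0838  0.5825] [-1.5579 -0.0025 -0.9094]
```

step_arm(moves=[[[0, 0, 0, 0.05, 0, 0, 0], [0, 0, 0, 0.1, 0, 0, 0], [0, 0, 0, 0.15, 0, 0, 0], [0, 0, 0, 0.2, 0, 0, 0], [0, 0, 0, 0.2, 0, 0, 0]]])

```text
time_s: 12.33
tcp_pos: [0.4888, 0.0686, 0.2386]
ee_rot: [[0.092, -0.091, -0.992], [0.696, -0.706, 0.129], [-0.712, -0.703, -0.002]]
wrist_force: [0.1, -10.5, 7.5]
gripper_width: 0.298
```

Run:
```python
from plan import *
print(apply([0,0,0,.2,0,0])[0])
from h import *
D={n:cap(n,n+'11') for n in ['scene','top']}
s=r.sense();p=s['tcp_pos'];Rm=s['ee_rot'];print(p,Rm.T@s['wrist_force'],Rm.T@s['moment'],Rm.T@(p-load()[0])*1000)
a=cv2.imread('pics/scene11.png')[150:200,360:410];b=cv2.imread('pics/top11.png')[265:305,245:285]
cv2.imwrite('pics/z12.png',np.hstack([cv2.resize(a,(400,400),interpolation=cv2.INTER_CUBIC),cv2.resize(b,(400,400),interpolation=cv2.INTER_CUBIC)]))
S=D['scene'];g=p+.002*Rm[:,1]
for L in [-.025,.025,.031]: print(L,proj(S,g+L*Rm[:,0]))
```

```text
[0.48826106 0.07102458 0.23606676]
[0.4888 0.0685 0.2386] [-11.7271   1.863   -1.6442] [-0.4149  0.1672  2.0424] [-3.4811 -0.0702 -0.8496]
-0.025 [371.2449 160.5522]
0.025 [386.4594 180.0327]
0.031 [388.2603 182.3414]
```

View pics/z12.png

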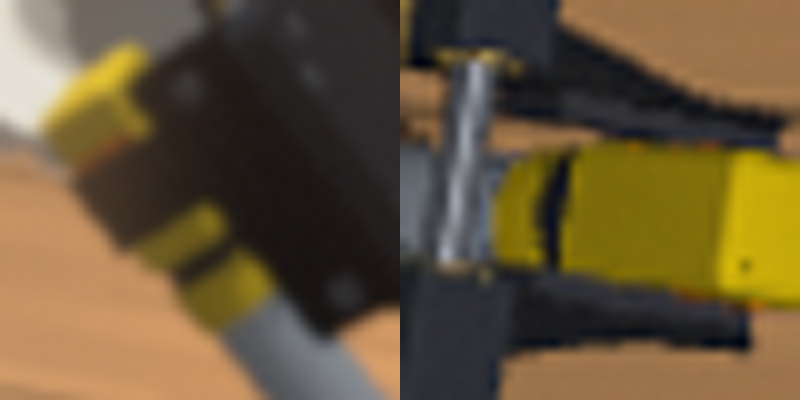

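step_arm(moves=[[[0, 0, 0, 0.05, 0, 0.05, 0], [0, 0, 0, 0.1, 0, 0.05, 0], [0, 0, 0, 0.15, 0, 0.05, 0], [0, 0, 0, 0.15, 0, 0.05, 0], [0, 0, 0, 0.15, 0, 0.05, 0]]])

```text
time_s: 12.85
tcp_pos: [0.4887, 0.0687, 0.2386]
ee_rot: [[0.093, -0.09, -0.992], [0.695, -0.708, 0.13], [-0.713, -0.701, -0.003]]
wrist_force: [1.5, -14.3, 8.5]
gripper_width: 0.299
```

Run:
```python
from plan import *
print(apply([0,0,0,.15,0,0.05])[0])
from h import *
D={n:cap(n,n+'12') for n in ['scene']}
s=r.sense();p=s['tcp_pos'];Rm=s['ee_rot'];print(p,Rm.T@s['wrist_force'],Rm.T@s['moment'],Rm.T@(p-load()[0])*1000)
a=cv2.imread('pics/scene12.png')[155:195,365:405];cv2.imwrite('pics/z13.png',cv2.resize(a,(600,600),interpolation=cv2.INTER_CUBIC))
```

```text
[0.4879009  0.07214051 0.2350061 ]
[0.4887 0.0687 0.2386] [-15.5246   3.8411  -4.8914] [-1.203   0.2189  3.2676] [-4.91   -0.1407 -1.2706]
```

View pics/z13.png

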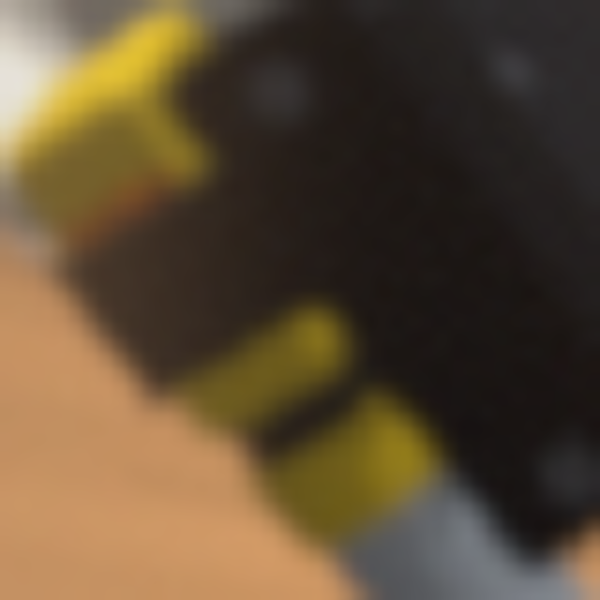

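step_arm(moves=[[[0, 0, 0, -0.4, 0, -0.08, 0], [0, 0, 0, -0.8, 0, -0.08, 0], [0, 0, 0, -1.2, 0, -0.08, 0], [0, 0, 0, -1.6, -0.02, -0.08, 0], [0, 0, 0, -2, -0.02, -0.08, 0]]])

```text
time_s: 13.32
tcp_pos: [0.4883, 0.0586, 0.2493]
ee_rot: [[0.091, -0.087, -0.992], [0.703, -0.7, 0.126], [-0.705, -0.709, -0.003]]
wrist_force: [-1.0, -0.9, -0.3]
gripper_width: 0.293
```

step_arm(moves=[[[0, 0, 0, -1.5, 0, 0, 0], [0, 0, 0, -3, 0, 0, 0], [0, 0, 0, -4.5, 0, 0, 0], [0, 0, 0, -6, 0, 0, 0], [0, 0, 0, -7.5, 0, 0, 0]]])

```text
time_s: 13.73
tcp_pos: [0.4804, 0.004, 0.3034]
ee_rot: [[0.092, -0.089, -0.992], [0.702, -0.7, 0.128], [-0.706, -0.708, -0.002]]
wrist_force: [-0.6, -0.5, -0.4]
gripper_width: 0.297
```

step_arm(moves=[[[0, 0, 0, -1.5, 0, 0, 0], [0, 0, 0, -3, 0, 0, 0], [0, 0, 0, -4.5, 0, 0, 0], [0, 0, 0, -6, 0, 0, 0], [0, 0, 0, -7.5, 0, 0, 0]]])

```text
time_s: 14.15
tcp_pos: [0.4736, -0.0484, 0.3559]
ee_rot: [[0.091, -0.089, -0.992], [0.702, -0.701, 0.128], [-0.706, -0.708, -0.001]]
wrist_force: [0.8, -0.3, -1.0]
gripper_width: 0.298
```

Run:
```python
from plan import *
print(apply([0,0,0,-17,-.02,-.08]))
from h import *
cap('wrist','wrist13')
D={n:cap(n,n+'13') for n in ['scene','top']}
s=r.sense();p=s['tcp_pos'];Rm=s['ee_rot'];print(s['joints'],p,Rm,Rm.T@s['wrist_force'],s['gripper_width'])
S=D['scene'];g=p+.002*Rm[:,1]
for L in [.031,.151]: print(L,proj(S,g+L*Rm[:,0]))
T=D['top']
im=T['image'];hs=cv2.cvtColor(im,cv2.COLOR_RGB2HSV)
```

```text
(array([ 0.47332922, -0.0470414 ,  0.35535567]), array([[ 0.0904894 , -0.0904894 , -0.99177787],
       [ 0.70129285, -0.70129285,  0.12797134],
       [-0.70710678, -0.70710678,  0.        ]]))
[ 32.4375  10.5964 -21.5422  32.8779 -90.2454 -49.5362] [ 0.4738 -0.048   0.3555] [[ 0.0929 -0.0889 -0.9917]
 [ 0.7027 -0.6997  0.1286]
 [-0.7054 -0.7089 -0.0025]] [1.0592 1.0976 0.1504] 0.29503501230913265
0.031 [336.0846 116.7216]
0.151 [374.2999 164.7119]
```

View pics/scene13.png

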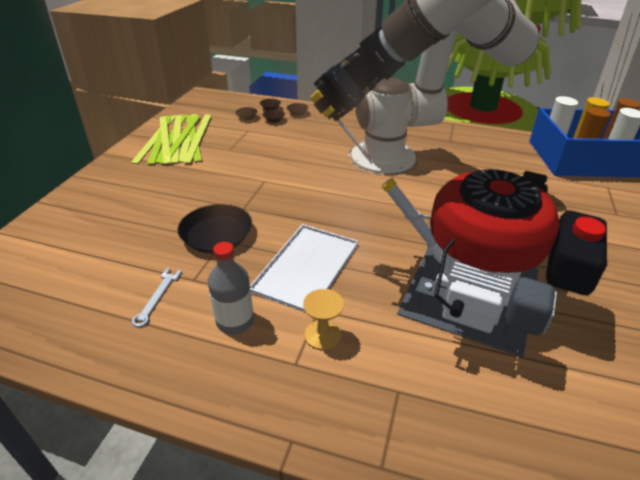

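View pics/top13.png

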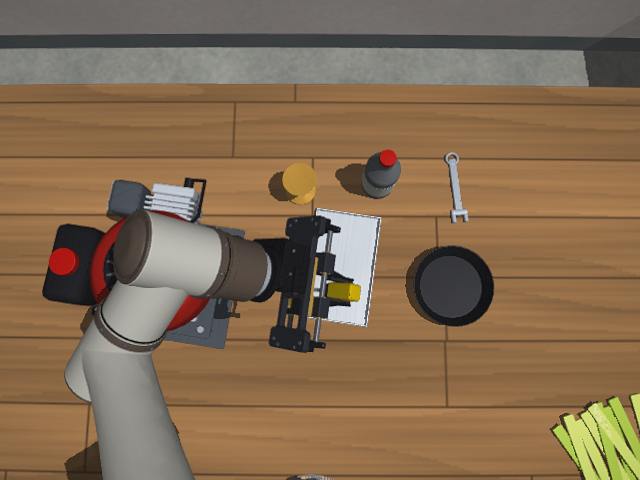

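Run:
```python
from h import *
from plan import load
import pickle
T=cap('top');S=pickle.load(open('d5.pkl','rb'))['scene']
for n,C,box in [('T',T,(395,235,505,335)),('S',S,(170,195,262,265))]:
    im=C['image'];x0,y0,x1,y1=box;sub=cv2.cvtColor(im,cv2.COLOR_RGB2HSV)[y0:y1,x0:x1]
    m=((sub[...,1]<110)&(sub[...,2]<110)).astype(np.uint8)
    cs,_=cv2.findContours(m,cv2.RETR_EXTERNAL,cv2.CHAIN_APPROX_NONE);c=max(cs,key=cv2.contourArea);e=cv2.fitEllipse(c);print(n,np.add(e[0],(x0,y0)),e[1:],np.add(cv2.boundingRect(c)[:2],(x0,y0)),cv2.boundingRect(c)[2:])
for z in (0.015,.03): print(plane(T,452.5,286,z),plane(S,215,230,z))
print(tri([ray(T,452.5,286),ray(S,215,229)]))
print('grip rows',r.sense()['tcp_pos'])
```

```text
T [453.2722 285.6452] ((78.30906677246094, 82.02835083007812), 141.07958984375) [413 245] (81, 82)
S [214.4818 227.1017] ((43.98434066772461, 74.29705810546875), 80.06523132324219) [178 205] (74, 49)
[ 0.513  -0.3141  0.015 ] [ 0.5133 -0.3139  0.015 ]
[ 0.5117 -0.31    0.03  ] [ 0.5302 -0.303   0.03  ]
(array([ 0.5128, -0.3135,  0.0177]), [np.float64(0.0002071672344150682), np.float64(0.00020716723441502408)])
grip rows [ 0.4738 -0.0476  0.3548]
```

Run:
```python
from plan import *
a=np.radians(-30);Rt=dipR(a);tip=np.array([.513,-.312,.11]);g=tip-.151*Rt[:,0];pt=g-.002*Rt[:,1]
print(pt);hi=pt+[0,0,.2]
rowsto(hi,Rt,0,4);save(hi,Rt)
```

```text
[ 0.38223016 -0.2365      0.112     ]
[[[0.038, 0.092, -0.026, -0.55, 0.86, 0.33, 0], [0.077, 0.185, -0.051, -1.1, 1.72, 0.66, 0], [0.115, 0.277, -0.077, -1.66, 2.58, 0.99, 0], [0.153, 0.37, -0.102, -2.21, 3.44, 1.32, 0], [0.192, 0.462, -0.128, -2.76, 4.29, 1.65, 0]]]
[[[0.038, 0.092, -0.026, -0.71, 0.8, -0.13, 0], [0.077, 0.185, -0.051, -1.42, 1.59, -0.26, 0], [0.115, 0.277, -0.077, -2.12, 2.39, -0.39, 0], [0.153, 0.37, -0.102, -2.83, 3.19, -0.52, 0], [0.192, 0.462, -0.128, -3.54, 3.98, -0.65, 0]]]
[[[0.038, 0.092, -0.026, -0.63, 0.64, -0.59, 0], [0.077, 0.185, -0.051, -1.26, 1.28, -1.17, 0], [0.115, 0.277, -0.077, -1.9, 1.92, -1.76, 0], [0.153, 0.37, -0.102, -2.53, 2.55, -2.35, 0], [0.192, 0.462, -0.128, -3.16, 3.19, -2.93, 0]]]
[[[0.038, 0.092, -0.026, -0.34, 0.43, -0.92, 0], [0.077, 0.185, -0.051, -0.69, 0.85, -1.84, 0], [0.115, 0.277, -0.077, -1.03, 1.28, -2.77, 0], [0.153, 0.37, -0.102, -1.38, 1.71, -3.69, 0], [0.192, 0.462, -0.128, -1.72, 2.14, -4.61, 0]]]
step cm 1.0732347658216133 deg 5.918351713364314
```

step_arm(moves=[[[0.038, 0.092, -0.026, -0.55, 0.86, 0.33, 0], [0.077, 0.185, -0.051, -1.1, 1.72, 0.66, 0], [0.115, 0.277, -0.077, -1.66, 2.58, 0.99, 0], [0.153, 0.37, -0.102, -2.21, 3.44, 1.32, 0], [0.192, 0.462, -0.128, -2.76, 4.29, 1.65, 0]]])

```text
time_s: 14.77
tcp_pos: [0.4512, -0.0944, 0.3428]
ee_rot: [[0.54, -0.227, -0.81], [0.619, -0.545, 0.565], [-0.571, -0.807, -0.154]]
wrist_force: [0.0, 0.2, -0.9]
gripper_width: 0.298
```

step_arm(moves=[[[0.038, 0.092, -0.026, -0.71, 0.8, -0.13, 0], [0.077, 0.185, -0.051, -1.42, 1.59, -0.26, 0], [0.115, 0.277, -0.077, -2.12, 2.39, -0.39, 0], [0.153, 0.37, -0.102, -2.83, 3.19, -0.52, 0], [0.192, 0.462, -0.128, -3.54, 3.98, -0.65, 0]]])

```text
time_s: 15.18
tcp_pos: [0.4285, -0.1419, 0.3319]
ee_rot: [[0.865, -0.258, -0.431], [0.336, -0.341, 0.878], [-0.373, -0.904, -0.208]]
wrist_force: [-0.4, -0.4, -1.0]
gripper_width: 0.294
```

step_arm(moves=[[[0.038, 0.092, -0.026, -0.63, 0.64, -0.59, 0], [0.077, 0.185, -0.051, -1.26, 1.28, -1.17, 0], [0.115, 0.277, -0.077, -1.9, 1.92, -1.76, 0], [0.153, 0.37, -0.102, -2.53, 2.55, -2.35, 0], [0.192, 0.462, -0.128, -3.16, 3.19, -2.93, 0]]])

```text
time_s: 15.6
tcp_pos: [0.4057, -0.1893, 0.3211]
ee_rot: [[0.984, -0.174, 0.048], [-0.073, -0.14, 0.987], [-0.165, -0.975, -0.15]]
wrist_force: [0.2, -0.3, -1.5]
gripper_width: 0.295
```

step_arm(moves=[[[0.038, 0.092, -0.026, -0.34, 0.43, -0.92, 0], [0.077, 0.185, -0.051, -0.69, 0.85, -1.84, 0], [0.115, 0.277, -0.077, -1.03, 1.28, -2.77, 0], [0.153, 0.37, -0.102, -1.38, 1.71, -3.69, 0], [0.192, 0.462, -0.128, -1.72, 2.14, -4.61, 0]]])

```text
time_s: 16.02
tcp_pos: [0.3828, -0.2367, 0.31]
ee_rot: [[0.865, 0.001, 0.502], [-0.502, 0.005, 0.865], [-0.002, -1.0, 0.005]]
wrist_force: [0.4, 0.8, -0.3]
gripper_width: 0.298
```

step_arm(moves=[[[0, 0, 0, 0, 4, 0, 0], [0, 0, 0, 0, 8, 0, 0], [0, 0, 0, 0, 12, 0, 0], [0, 0, 0, 0, 16, 0, 0], [0, 0, 0, 0, 20, 0, 0]]])

```text
time_s: 16.43
tcp_pos: [0.3828, -0.2357, 0.1091]
ee_rot: [[0.867, 0.001, 0.498], [-0.498, 0.003, 0.867], [-0.001, -1.0, 0.003]]
wrist_force: [0.9, 0.9, -2.2]
gripper_width: 0.293
```

step_arm(moves=[[[0, 0, 0, 0, 0, 0, 0], [0, 0, 0, 0, 0, 0, 0], [0, 0, 0, 0, 0, 0, 0], [0, 0, 0, 0, 0, 0, 0], [0, 0, 0, 0, 0, 0, 0]]])

```text
time_s: 16.85
tcp_pos: [0.385, -0.2363, 0.1134]
ee_rot: [[0.867, 0.006, 0.498], [-0.498, 0.002, 0.867], [0.005, -1.0, 0.005]]
wrist_force: [-0.1, 0.5, -0.8]
gripper_width: 0.3
```

Run:
```python
from plan import *
apply([0,0,0,0,20,0])
from h import *
D={n:cap(n,n+'14') for n in ['scene','top','wrist']}
s=r.sense();p=s['tcp_pos'];Rm=s['ee_rot'];print(s['joints'],p,Rm,s['wrist_force'],s['gripper_width'])
g=p+.002*Rm[:,1]
for n in D:
  for L in [-.025,.031,.119,.151]: print(n,L,proj(D[n],g+L*Rm[:,0]))
a=cv2.imread('pics/scene14.png')[160:260,150:270];b=cv2.imread('pics/top14.png')[230:350,380:500]
cv2.imwrite('pics/z14.png',np.hstack([cv2.resize(a,(480,400),interpolation=cv2.INTER_CUBIC),cv2.resize(b,(320,320),interpolation=cv2.INTER_CUBIC)[:400] if 0 else cv2.copyMakeBorder(cv2.resize(b,(320,320),interpolation=cv2.INTER_CUBIC),0,80,0,0,0)]))
```

```text
[ -10.965    13.0343  -32.7942   -0.2772  -43.9583 -108.7599] [ 0.384  -0.2361  0.1124] [[ 0.8667  0.0043  0.4988]
 [-0.4989  0.0026  0.8667]
 [ 0.0024 -1.      0.0044]] [-0.4032 -0.5318 -0.9275] 0.29720617344967065
scene -0.025 [270.556  171.3394]
scene 0.031 [252.3753 179.2431]
scene 0.119 [221.88   192.5397]
scene 0.151 [210.1673 197.66  ]
top -0.025 [423.3304 357.6268]
top 0.031 [436.4022 332.9041]
top 0.119 [456.4452 294.8615]
top 0.151 [463.5823 281.2754]
wrist -0.025 [318.7111 255.3436]
wrist 0.031 [318.6333 351.3915]
wrist 0.119 [318.5391 467.3852]
wrist 0.151 [318.5114 501.3821]
```

View pics/z14.png

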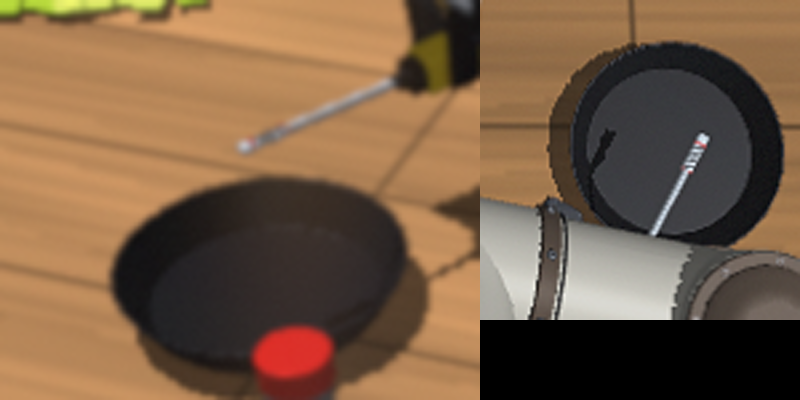

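View pics/top14.png

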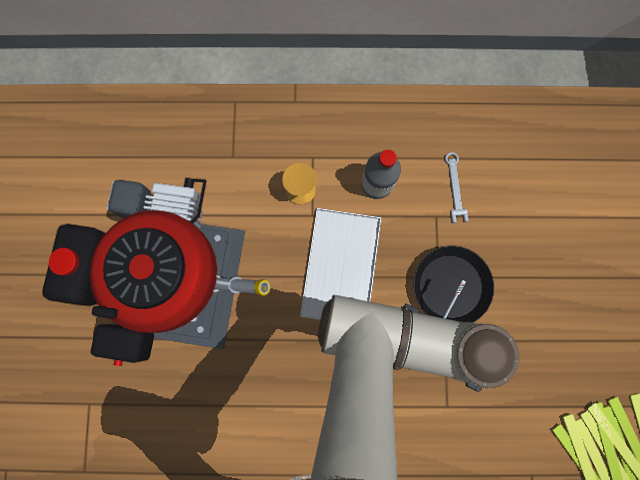

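View pics/scene14.png

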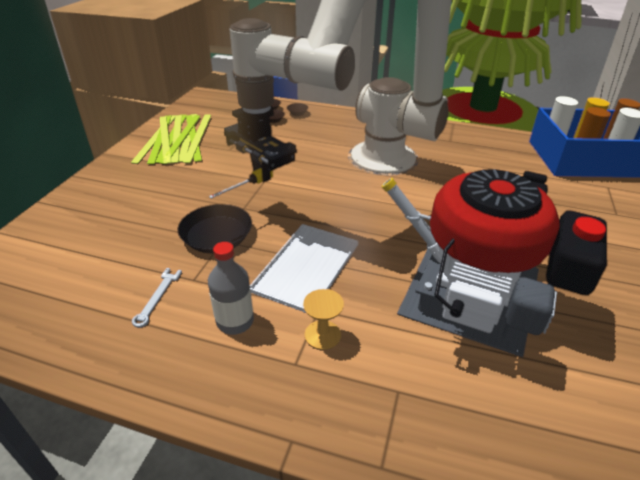

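step_arm(moves=[[[0, 0, 0, 0, 0, 0, 0], [0, 0, 0, 0, 0, 0, 0], [0, 0, 0, 0, 0, 0, 0], [0, 0, 0, 0, 0, 0, 0], [0, 0, 0, 0, 0, 0, 0]]])

```text
time_s: 17.42
tcp_pos: [0.3832, -0.236, 0.111]
ee_rot: [[0.867, 0.001, 0.499], [-0.499, 0.003, 0.867], [-0.001, -1.0, 0.003]]
wrist_force: [0.3, 0.9, -1.2]
gripper_width: 0.298
```

Run:
```python
from h import *
T=cap('top');S=cap('scene')
print('tip',tri([ray(T,464,281),ray(S,210.5,197)]))
s=r.sense();print(s['time_s'],s['tcp_pos'],s['ee_rot'],s['joint_velocities'],s['wrist_force'],s['gripper_width'])
print(r.finish_job())
```

```text
tip (array([ 0.5149, -0.311 ,  0.1129]), [np.float64(0.0007131424372070477), np.float64(0.0007131424372072364)])
17.5167 [ 0.3832 -0.236   0.111 ] [[ 0.8666  0.0011  0.4989]
 [-0.4989  0.0033  0.8666]
 [-0.0007 -1.      0.0034]] [ 0.0767 -0.1002  0.0108  0.0143  0.0277  0.0838] [ 0.7143  0.2528 -1.1993] 0.2966413558789748
the job is handed in; nothing more can be done
None
```

I checked the oil as asked and handed the job in at 17.5 s. I took the dipstick from the tray and pushed it down the tube until it would go no further. I then drew it straight out and held it over the drip pan.

- **Seating:** the dipstick stopped hard. A further 3.5 mm of commanded push moved it almost nothing, and the push force rose to about 15 N. The scene view showed the black collar flat against the yellow lip.
- **Final pose:** two views put the tip at (0.515, -0.311, 0.113) m, about 2 mm from my estimate of the pan centre, 8 cm above the rim and 11 cm above the floor. The tool was level to within 0.2°. The hatching and red lines faced up in the top view, the joints were practically still, and the grip was firm at about 26 mm.
- **Untouched things:** the bottle, lamp and spanner stood where they were in the last pictures.
- **Disagreements:**
  - My measurements of the grip's height before grasping were unreliable. The scene camera paired with another view gave 22–24 mm for its top face, against 29 mm from the text, and pairs without it gave as little as 4 mm. I used the text's height, and the grasp held.
  - In the first close look at the held rod, the tip appeared about 4 mm short along its axis. In the final pose it matched the prediction to within 1 pixel in both views.

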